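Lock the watch-case vice into the bench mount

TASK

Take the small blue watch-case vice from its wooden parking block and lock it in the grey quick-change mount: feel lightly for the keeper slot with its T-foot, pass the foot through, press down against the sprung ring, turn a quarter turn clockwise (seen from above) and let the springs lift the foot into its groove. Never force it, let go once it is locked, and leave the other things where they are.

Things in the scene. Friction and masses are not known exactly. Their poses are not given: they have to be found in the camera images.
- vice: loose blue watch-case vice, 350 g, upright; origin: centre of the underside of its steel flange (60 mm disc, 6 mm thick), z up. Solid blue body 60 mm (vice x) by 32 mm (y), 6 to 26 mm above the origin; on it end jaws (to 35 mm) holding a steel watch case (28 mm across, to 34 mm). Brass screw knob, 16 mm, at +x, out to 47 mm, 16 mm above origin. Grip across the 32 mm width.
- vice_foot (a point): lowest point of the vice's T-foot, on its axis, 21 mm below the origin; axes as the vice. Neck under the flange: round, 9 mm thick, 13.5 mm long; then a flat steel crossbar 26 mm long (vice x), 9 mm wide (vice y), 6 mm thick; under it a 1.5 mm thick lead-in foot 23 by 6 mm. The same after a half turn.
- mount: quick-change mount, fixed to the bench, base plate 112 mm (x) by 96 mm (y), grey housing 80 by 80 mm, 32 mm high, open on top; origin: centre of its underside, z up. Locked, the vice's x lies along mount y and its flange's underside is 38.5 mm above this origin. More than 30 N between vice and mount counts as forcing it.
- slot_nominal (a point): point on the mount's axis, 30 mm up, level with the top of the steel keeper plate inside; axes as the mount. Keeper slot: 29 mm along mount x, 11 mm along y. Its middle is at x = 0 but the keeper is screwed down up to 8 mm to either side along mount y: this point does not show it, so feel or look for it. It is oiled and does not give way.
- lock_groove (a point): point on the mount's axis, 25 mm up: roof of the 13 mm wide locking groove under the keeper (5 mm thick there), running along mount y. Beside groove and slot the keeper is 7.5 mm thick: the crossbar turns only below that (flange underside 36 mm or less above the mount's origin), only clockwise from above, to a stop up to 10 degrees past a quarter turn; then it rises 2.5 mm into the groove.
- ring_top (a point): centre of the top of the sprung slippery white plastic pressure ring when free, 40 mm above the mount's underside (fixed point); 42 mm inside, 62 mm outside diameter. The vice's flange lands on it; it yields from about 6 N, 2 N more per mm, and bottoms at 6.5 mm (19 N). The foot needs 4 mm (14 N) to turn and rests locked at 1.5 mm.
- block: wooden parking block, 100 by 100 mm, 30 mm high, fixed to the bench; origin at the centre of its underside. A hole 36 mm across goes through its middle; the vice stands on the block with its T-foot hanging in the hole.
- tray: loose light-blue round parts tray, 96 mm across, 16 mm high, origin at the centre of its underside; leave alone
- drivers: loose screwdriver stand, blue base 70 mm across, white top, screwdrivers up to 116 mm high, origin at the centre of its underside; leave alone
- dome: loose glass dust cover, 90 mm across, 86 mm high with its knob, origin at the centre of its underside; leave alone
- loupe: loose black eye loupe standing on its wide end, 36 mm across, 34 mm high, origin at the centre of its underside; leave alone
Not all that is in view belongs to the job. There is more than one size of the vice; the one meant has the size given above.

How it is judged (in metres and radians):
On the way, in this order (a step that is already met when the one before it is completed fails the run):
1. the vice is lifted clear of the parking block (z of vice in the frame of block above 0.055 m), for 0.1 s.
2. the T-foot is through the keeper slot, lengthwise (z of vice in the frame of mount between 0.03 and 0.0435 m and x of vice in the frame of mount between -0.004 and 0.004 m and y of vice in the frame of mount between -0.011 and 0.011 m and angle between the x axis of vice and the x axis of mount, either way round below 0.25 rad), for 0.1 s.
At the end, for the whole second after the job is handed in: Vice released, at rest, upright (0.06 rad), its x square across the slot (0.2 rad of mount y), flange 37.5 to 39.7 mm above the mount's underside, axis within 5 mm (mount x) and 11 mm (mount y) of the mount's middle; tray, drivers, dome, loupe within 20 mm of their starts (angle between the x axis of vice and the y axis of mount, either way round below 0.2 rad and z of vice in the frame of mount between 0.0375 and 0.0397 m and x of vice in the frame of mount between -0.005 and 0.005 m and y of vice in the frame of mount between -0.011 and 0.011 m and angle between vice's own z axis and vertical below 0.06 rad and linear speed of vice below 0.01 m/s and distance of each of tray, drivers, dome, loupe from where it was at the start of the episode below 0.02 m); the robot touches nothing.
It fails at once if the vice is forced against the mount with more than 30 N (contact force between vice and mount above 30 N).
It fails at once if a bystander is pushed more than 20 mm (distance of any of tray, drivers, dome, loupe from where it was at the start of the episode above 0.02 m).
It also fails if it takes over 70 s, if anything falls off the work surface, if the arm or the gripper's body presses on something with over 40 N, if the wrist force passes 120 N, or if a joint passes its speed limit or range.

ROBOT

A 6-joint arm with a two-finger parallel gripper is mounted at the origin on the work surface. World frame = base frame: x ahead of the robot, y to its left, z up, the work surface at z = 0. Lengths are in mm, angles in rad, forces in N, time in s.
With the tool pointing down it reaches from about 350 to 925 mm from the base axis. Payload 6.4 kg.
Tool frame: the origin (TCP) lies at the very end of the fingers, on their centre line; the grasp point (between the pads) lies 19 mm behind it (env.grip_depth is the distance from the TCP to the grasp point, in mm); z points along the fingers, y is the line along which they close (so a half turn about z gives the same grasp; the last joint's range is limited). The gripper opens to 85 mm and grips with 20 to 120 N. Pads are 22 mm wide; open, the fingers measure 114 mm over their backs; the gripper's body (76 mm by 85 mm) begins 54 mm behind the grasp point. The pads swing forward as they close: fully open they stand 13 mm farther back than shut.
Start: joints at [1.124, 0.245, 1.558, -0, 1.339, -0.174], TCP at [175.126, 625.975, 231.29] pointing down, gripper open.
Joint ranges: [-3.13, 3.13], [-1.02, 2.26], [0.13, 2.54], [-0.95, 4.09], [0.21, 2.88], [-2.74, 2.74]. Speed limits (rad/s): [2.57, 2.57, 3.14, 3.14, 3.14, 3.14].

INTERFACE

Orientations are given as a 3x3 rotation matrix whose columns are the frame's x, y, z axes.
In Python, from station import env, imaging, find_in gives the robot as it stands.
- The arm moves only by the tool move_arm, never from a script. Its argument "targets" is text: rows parted by semicolons, each of 7 numbers parted by spaces: the turn, a rotation vector about the tool's x, y, z in degrees, then the shift along the tool's x, y, z in m, then the finger opening in m, from 0 to 0.0854. A call has 1 to 8 rows; each row shifts and turns the commanded pose from where the row before left it, along the tool's axes as they then stand; what a row does not reach is not made up. A row lasts 1/10 s, in which the tool goes at most 50 mm and 8.59 degrees, less where a joint would pass 70% of its speed; a pose out of reach is approached as far as the arm can. A call is refused whole if a number of a shift passes 0.05 or a number of a turn 8.59, either way. A call with a gripper value outside its range is refused whole. The fingers move at their own pace and stop on an object; "newtons" is the grip in N (left out, the last holds). Time passes only in rows, so rows that do not move let the fingers close. It gives the time, the measured TCP pose, the force, the opening and the grip force at its end, in the units of the state.
- env.get_state(): the state, without advancing time (a new reading comes with each control period).
- imaging.get_image(name): name is "scene" or "top" or "wrist"; returns a dict with "pixels" (384x512x3 uint8, blue, green, red), "range_z" (384x512 float32, mm along the optical axis (not along the pixel's ray), 0 where there is no reading), "camera_matrix" (3x3 intrinsics, pixels), "rvec" (rotation vector, rad) and "tvec" (3), from world to camera coordinates, as OpenCV has them; the wrist camera has in their place "hand_eye" (4x4, takes a point from camera to tool coordinates, whose origin is the TCP and whose axes are the flange's). Camera axes: x right, y down, z forward; pixel columns grow to the right and rows downward; lengths in mm; the calibration is good to about 2 mm. A picture is of the moment at which its call begins: read the wrist's pose just before it.
- env.sign_off(): hands the job in; it is judged then, once.
Trained networks look in a picture, given as the dict that the camera call returned (one of the last four; its "shot" number tells which), for a name from the list of things; names that differ only in an ending like _2 or _b are one class to them, and where a whole thing is asked for, a point or a joint stands for the part that bears it (a point fixed in the world has none). Each returns a list of dicts, best first, with "confidence" (0 to 1); they miss things now and then, are a little off and sometimes report something else, mostly with a low value. They report only what shows in the picture. A call takes as long as a camera call. They do not tell look-alikes from the thing itself.
- find_in(query, picture): "position" ([row, column] in pixels, amid what is visible of it).
The state is a dict: "time_s": time; "q": joint angles; "qd": joint speeds; "joint_torque": joint torques, N m; "tool_pos": TCP position; "ee_rot": TCP orientation; "contact_force": force on the tool from outside, world axes, zero at the start; "torque": the same for the moment, N m; "opening": finger opening in mm; "grasp_force": force on a finger pad.
Only numpy, scipy, OpenCV 4.12 (cv2) and the standard library are available. Lean on these libraries where they do the work, as an engineer would, in place of code of your own. Each camera call takes 0.05 s, during which the arm holds its last target. There are 200 camera calls.

## Working session

There is one attempt and no reset: what is moved stays moved. The work goes in short steps, Python scripts to look and compute and a tool call to move; the robot and the scene stay as the last step left them, time stands still between calls to the robot, and variables do not carry over. Pictures are saved under pics/ and viewed, at most 10 in all, crops included, and the job is handed in when it is done.

Besides the shell and the picture viewer there is one more tool, called by a JSON object that holds its "op" and its "data". move_arm: Moves the arm, as the interface text tells. Its arguments: {"type":"object","properties":{"targets":{"type":"string"},"newtons":{"type":"number"}},"required":["targets"]}

```bash
ls; mkdir -p pics
cat > h.py <<'E'
import numpy as np, cv2
from station import env, imaging, find_in
def cloud(d, T=None):
    z=d["range_z"].astype(float); K=d["camera_matrix"]
    v,u=np.mgrid[:z.shape[0],:z.shape[1]]
    P=np.dstack([(u-K[0,2])/K[0,0]*z,(v-K[1,2])/K[1,1]*z,z])
    if T is not None:
        P=P@T[:3,:3].T+T[:3,3]
    else:
        R=cv2.Rodrigues(np.array(d["rvec"],float))[0]; P=(P-np.ravel(d["tvec"]))@R
    P[z==0]=np.nan
    return P
E
python3 - <<'E'
from h import *
s=env.get_state(); print(s["time_s"],s["tool_pos"],s["contact_force"])
ims=[]
for n in("scene","top"):
    d=imaging.get_image(n); P=cloud(d); np.savez(f"pics/{n}.npz",P=P,px=d["pixels"])
    ims.append(d["pixels"]); cv2.imwrite(f"pics/{n}0.png",d["pixels"])
    for q in("vice","mount","block","tray","drivers","dome","loupe"):
        for r in find_in(q,d)[:3]:
            a,b=map(int,r["position"]); print(n,q,round(r["confidence"],2),(a,b),np.round(P[a,b]))
E
```

```text
pics
0.0 [174.86905603 625.45308842 230.17359293] [0.40859405 0.45593928 0.13939107]
scene vice 0.97 (157, 280) [553. 199.  59.]
scene vice 0.96 (137, 223) [401. 172.  69.]
scene vice 0.83 (134, 306) [548. 332.  38.]
scene mount 0.65 (155, 282) [556. 201.  65.]
scene mount 0.61 (307, 184) [ 616. -210.   43.]
scene mount 0.44 (249, 288) [709. -15.  62.]
scene block 0.77 (170, 277) [556. 182.  31.]
scene block 0.67 (306, 183) [ 609. -206.   32.]
scene tray 0.56 (193, 179) [400.   2.  16.]
scene drivers 0.56 (248, 289) [710. -14.  66.]
scene dome 0.74 (203, 363) [775. 181.  53.]
scene loupe 0.4 (195, 177) [nan nan nan]
top vice 0.85 (219, 119) [550. 337.  39.]
top vice 0.66 (215, 178) [555. 208.  62.]
top mount 0.97 (191, 361) [ 599. -182.   26.]
top mount 0.52 (216, 179) [553. 206.  62.]
top mount 0.31 (227, 190) [529. 188.  29.]
top block 0.92 (223, 192) [538. 183.  30.]
top tray 0.74 (283, 275) [403.   7.  11.]
top drivers 0.92 (147, 275) [696.   2.  43.]
top drivers 0.69 (115, 179) [764. 202.  66.]
top drivers 0.67 (188, 367) [ 607. -200.    3.]
top dome 0.86 (114, 178) [766. 204.  67.]
top loupe 0.78 (127, 346) [ 739. -154.   21.]
top loupe 0.34 (217, 177) [551. 210.  62.]
```

View pics/scene0.png

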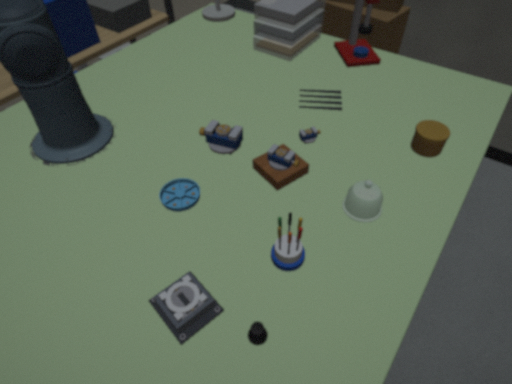

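View pics/top0.png

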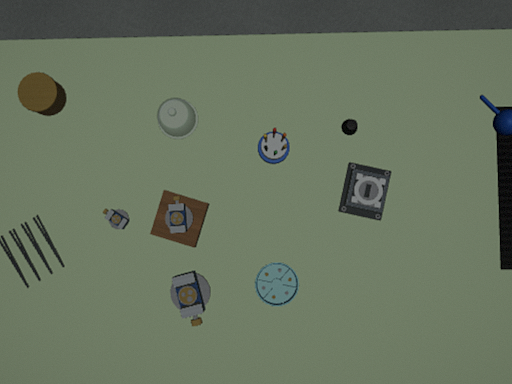

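The top view shows three look-alike vices: a large one at (293,188), a tiny one at (219,118) and the one on the wooden block at (217,178). The one on the block is the one I want. The mount is at (191,365), with its slot showing as a dark bar in the white ring. Next I'll get the tool orientation and a plan to approach.

```bash
cat >> h.py <<'E'
from scipy.spatial.transform import Rotation as Ro
def rel(target_xyz, yaw_y=None):
    """shift in tool axes (mm) to put TCP at target, current tool yaw of y axis (deg)"""
    s=env.get_state(); R=np.array(s["ee_rot"]); d=R.T@(np.array(target_xyz)-s["tool_pos"])
    print("t",round(s["time_s"],2),"tcp",np.round(s["tool_pos"],1),"shift",np.round(d,1),"yaw x",round(np.degrees(np.arctan2(R[1,0],R[0,0])),2),"tilt",np.round(R[:,2],4),"F",np.round(s["contact_force"],1),"M",np.round(s["torque"],2),"open",round(s["opening"],1),"g",round(s["grasp_force"],1))
def wrist():
    s=env.get_state(); d=imaging.get_image("wrist")
    T=np.eye(4); T[:3,:3]=s["ee_rot"]; T[:3,3]=s["tool_pos"]
    return d, cloud(d,T@np.array(d["hand_eye"]))
E
python3 - <<'E'
from h import *
rel([555,208,231]); d,P=wrist(); print(d["hand_eye"],d["camera_matrix"])
f=np.load("pics/top.npz"); p=f["px"][170:260,130:220]; cv2.imwrite("pics/crop1.png",cv2.resize(p,None,fx=6,fy=6,interpolation=cv2.INTER_CUBIC))
P=f["P"]
# heights of candidates
for n,(r,c) in dict(blockv=(217,178),small=(219,118),big=(293,188)).items():
    q=P[r-25:r+25,c-20:c+20].reshape(-1,3); print(n,np.nanmax(q[:,2]))
E
```

```text
t 0.8 tcp [175.1 626.  231.3] shift [-4.785e+02 -3.002e+02  3.000e-01] yaw x 164.37 tilt [ 0.  0. -1.] F [-1.3  0.1 -0.5] M [ 0.01  0.02 -0.  ] open 85.2 g 0.0
[[-9.75974501e-04 -9.60355439e-01 -2.78776753e-01  7.15505115e+01]
 [ 9.99999518e-01 -9.06163194e-04 -3.79282981e-04  1.07489662e-01]
 [ 1.11629241e-04 -2.78776989e-01  9.60355860e-01 -1.42144549e+02]
 [ 0.00000000e+00  0.00000000e+00  0.00000000e+00  1.00000000e+00]] [[289.56945787   0.         255.49686061]
 [  0.         289.56945787 192.97256511]
 [  0.           0.           1.        ]]
blockv 69.04884424964064
small 46.141737223745196
big 83.96239922951239
```

View pics/crop1.png

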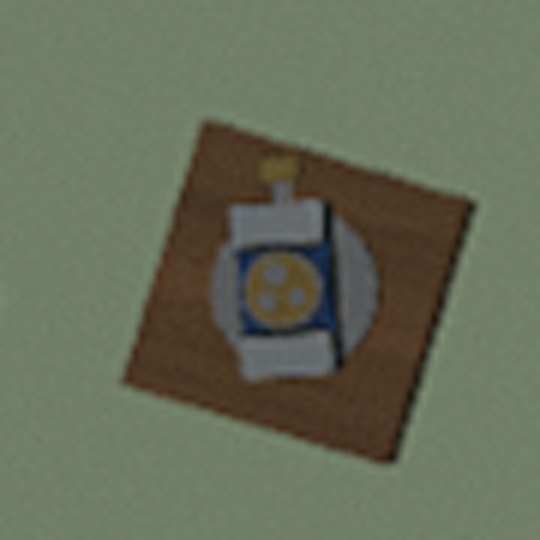

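The crop shows blue vice with its flange on the wood. The knob points up in the image (world +x, yaw about +4°) at crop (278,170), and its size matches. So the vice on the block is confirmed. Next I'll turn the tool to yaw ~184° and move above it.

{"op": "move_arm", "data": {"targets": "0 0 -6.6 0 0 0 0.085;0 0 -6.6 0 0 0 0.085;0 0 -6.6 -0.035 -0.045 0 0.085;0 0 0 -0.035 -0.045 0 0.085;0 0 0 -0.035 -0.045 0 0.085;0 0 0 -0.035 -0.045 0 0.085;0 0 0 -0.035 -0.045 0 0.085;0 0 0 -0.035 -0.045 0 0.085"}}

```text
time_s: 1.65
tool_pos: [372.6, 398.0, 231.6]
ee_rot: [[-0.997, -0.073, 0.001], [-0.073, 0.997, 0.0], [-0.001, 0.0, -1.0]]
contact_force: [1.5, 2.0, -0.3]
opening: 85.0
grasp_force: 0.0
```

{"op": "move_arm", "data": {"targets": "0 0 0 -0.035 -0.045 0 0.085;0 0 0 -0.035 -0.045 0 0.085;0 0 0 -0.034 -0.045 0 0.085;0 0 0 -0.032 -0.041 0 0.085;0 0 0 0 0 0 0.085"}}

```text
time_s: 2.15
tool_pos: [508.4, 246.5, 231.7]
ee_rot: [[-0.998, -0.066, 0.002], [-0.066, 0.998, -0.001], [-0.002, -0.001, -1.0]]
contact_force: [0.6, 1.0, 0.1]
opening: 85.1
grasp_force: 0.0
```

Run:
```python
from h import *
rel([555,208,231]); d,P=wrist(); np.savez("pics/w1.npz",P=P,px=d["pixels"]); cv2.imwrite("pics/w1.png",d["pixels"])
z=P[...,2]
for lo,hi in((58,62),(62.5,68),(33,38),(27,33)):
    m=((z>lo)&(z<hi)&(abs(P[...,0]-545)<70)&(abs(P[...,1]-200)<70))
    q=P[m][:,:2].astype(np.float32); print(lo,hi,len(q),np.round(np.median(q,0),1),cv2.minAreaRect(q), np.median(z[m]))
```

```text
t 2.15 tcp [508.4 246.5 231.7] shift [-43.9 -41.5   0.8] yaw x -176.22 tilt [ 1.7e-03 -9.0e-04 -1.0e+00] F [0.6 1.  0.1] M [-0.03  0.   -0.03] open 85.1 g 0.0
58 62 186 [545.1 211.1] ((541.4638671875, 210.47027587890625), (50.05908966064453, 31.593780517578125), 3.269890308380127) 61.407310781191825
62.5 68 968 [544.5 210.6] ((546.329833984375, 210.66854858398438), (59.610984802246094, 31.581817626953125), 3.870431661605835) 63.99669506163002
33 38 508 [545.6 228.3] ((543.1404418945312, 210.42633056640625), (59.1286735534668, 52.9086799621582), 89.45121002197266) 35.35380671062751
27 33 4007 [531.9 212.5] ((545.5433959960938, 211.13694763183594), (100.041259765625, 100.28366088867188), 71.5766830444336) 29.354835039504565
```

View pics/w1.png

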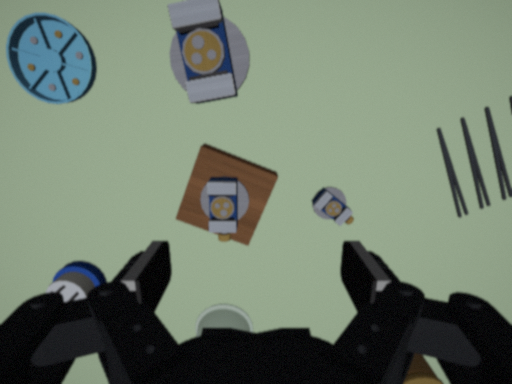

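The wrist view shows the target vice at pixel (222,205), knob toward the bottom. Its depth fit is 59.6×31.6 mm, centred at (546.3, 210.7), yaw 3.9°. I'll close the fingers to 55 mm and descend.

{"op": "move_arm", "data": {"targets": "0 0 0 -0.035 -0.038 0.045 0.055;0 0 0 0 0 0.045 0.055;0 0 0 0 0 0.045 0.055;0 0 0 0 0 0.025 0.055;0 0 0 0 0 0 0.055;0 0 0 0 0 0 0.055"}}

```text
time_s: 2.8
tool_pos: [532.4, 225.8, 84.1]
ee_rot: [[-0.997, -0.074, 0.0], [-0.074, 0.997, 0.0], [-0.0, 0.0, -1.0]]
contact_force: [-0.4, 0.3, 1.0]
opening: 55.3
grasp_force: 0.0
```

Run:
```python
from h import *
rel([546.3,210.7,39]); d,P=wrist(); cv2.imwrite("pics/w2.png",d["pixels"])
z=P[...,2]
m=((z>62.5)&(z<68)&(abs(P[...,0]-545)<70)&(abs(P[...,1]-200)<70)); print(m.sum(), cv2.minAreaRect(P[m][:,:2].astype(np.float32)),np.median(z[m]))
```

```text
t 2.8 tcp [532.4 225.8  84.1] shift [-12.7 -16.1  45.1] yaw x -175.76 tilt [ 4.e-04  2.e-04 -1.e+00] F [-0.4  0.3  1. ] M [-0.02 -0.01  0.03] open 55.3 g 0.0
3323 ((546.9703979492188, 210.61929321289062), (60.65972137451172, 31.9331111907959), 3.54587721824646) 64.01172959982858
```

View pics/w2.png

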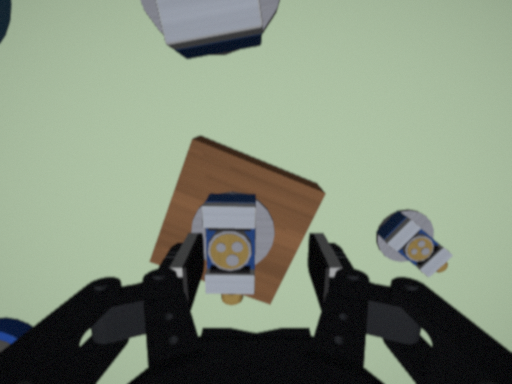

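The wrist view shows the vice at (230,250), left of the finger centre line (256), so I still need the lateral shift. I'll correct that and descend.

{"op": "move_arm", "data": {"targets": "0 0 0.5 -0.013 -0.016 0 0.055;0 0 0 0 0 0.015 0.055;0 0 0 0 0 0.015 0.055;0 0 0 0 0 0.01 0.055;0 0 0 0 0 0.004 0.055;0 0 0 0 0 0 0.055"}}

```text
time_s: 3.45
tool_pos: [545.6, 210.0, 38.3]
ee_rot: [[-0.998, -0.064, -0.002], [-0.064, 0.998, -0.0], [0.002, -0.0, -1.0]]
contact_force: [0.7, -0.0, 0.3]
opening: 55.1
grasp_force: 0.0
```

Run:
```python
from h import *
rel([546.8,210.6,39]); d,P=wrist(); z=P[...,2]
m=((z>62.5)&(z<68)&(abs(P[...,0]-545)<70)&(abs(P[...,1]-200)<25)); print(m.sum(), cv2.minAreaRect(P[m][:,:2].astype(np.float32)),np.median(z[m]))
```

```text
t 3.45 tcp [545.6 210.   38.3] shift [-1.2  0.5 -0.7] yaw x -176.3 tilt [-2.2e-03 -3.0e-04 -1.0e+00] F [ 0.7 -0.   0.3] M [-0.03 -0.01 -0.03] open 55.1 g 0.0
6064 ((546.82763671875, 200.33462524414062), (61.02852249145508, 49.524314880371094), 0.2663424015045166) 64.08487184237582
```

{"op": "move_arm", "data": {"targets": "0 0 0 -0.001 0 0 0.02;0 0 0 0 0 0 0.02;0 0 0 0 0 0 0.02;0 0 0 0 0 0 0.02;0 0 0 0 0 0 0.02;0 0 0 0 0 0 0.02", "newtons": 90}}

```text
time_s: 4.1
tool_pos: [548.4, 210.2, 40.6]
ee_rot: [[-0.998, -0.064, 0.002], [-0.064, 0.998, 0.001], [-0.002, 0.0, -1.0]]
contact_force: [-1.7, -0.6, 5.8]
opening: 29.7
grasp_force: 90.4
```

{"op": "move_arm", "data": {"targets": "0 0 0 0 0 -0.01 0.02;0 0 0 0 0 -0.02 0.02;0 0 0 0 0 -0.03 0.02;0 0 0 0 0 -0.04 0.02;0 0 0 0 0 -0.04 0.02;0 0 0 0 0 0 0.02"}}

```text
time_s: 4.7
tool_pos: [551.2, 210.5, 186.2]
ee_rot: [[-0.998, -0.064, 0.012], [-0.064, 0.998, 0.002], [-0.012, 0.001, -1.0]]
contact_force: [1.2, -0.1, -2.9]
opening: 30.1
grasp_force: 89.7
```

Run:
```python
from h import *
rel([546.8,210.6,180]); d,P=wrist(); z=P[...,2]; cv2.imwrite("pics/w3.png",d["pixels"])
f=np.load("pics/top.npz"); P=f["P"]; z=P[...,2]
for lo,hi in((29,50),(4,14)):
    m=(z>lo)&(z<hi)&(abs(P[...,0]-600)<90)&(abs(P[...,1]+190)<90); 
    m=cv2.morphologyEx(m.astype(np.uint8),cv2.MORPH_OPEN,np.ones((3,3)))>0
    print(lo,hi,m.sum(),cv2.minAreaRect(P[m][:,:2].astype(np.float32)))
```

```text
t 4.7 tcp [551.2 210.5 186.2] shift [4.4 0.4 6.2] yaw x -176.32 tilt [ 0.0118  0.0019 -0.9999] F [ 1.2 -0.1 -2.9] M [ 0.02 -0.08  0.  ] open 30.1 g 89.7
29 50 741 ((601.5178833007812, -194.9542236328125), (79.42074584960938, 79.72283935546875), 77.81018829345703)
4 14 192 ((600.5924072265625, -193.94908142089844), (94.34527587890625, 109.96260070800781), 76.7094497680664)
```

View pics/w3.png

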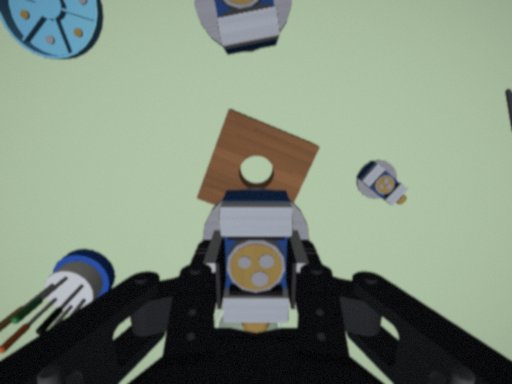

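The vice is gripped squarely and lifted; the empty block hole shows at (257,170). Next I'll turn about 16° clockwise and carry it to the mount.

{"op": "move_arm", "data": {"targets": "0 0 4.1 0 0 0 0.02;0 0 4.1 -0.01 -0.024 0 0.02;0 0 4.1 -0.018 -0.042 0 0.02;0 0 4.1 -0.018 -0.042 0 0.02;0 0 0 -0.018 -0.042 0 0.02;0 0 0 -0.018 -0.042 0 0.02;0 0 0 -0.018 -0.042 0 0.02;0 0 0 -0.018 -0.042 0 0.02"}}

```text
time_s: 5.55
tool_pos: [614.9, -82.8, 176.1]
ee_rot: [[-0.975, 0.221, -0.005], [0.221, 0.975, 0.002], [0.006, 0.0, -1.0]]
contact_force: [1.3, 0.3, -4.5]
opening: 30.0
grasp_force: 89.8
```

{"op": "move_arm", "data": {"targets": "0 0 0 -0.018 -0.042 0 0.02;0 0 0 -0.016 -0.037 0 0.02;0 0 0 -0.010 -0.025 0 0.02;0 0 0 0 0 0 0.02;0 0 0 0 0 0 0.02;0 0 0 0 0 0 0.02;0 0 0 0 0 0 0.02"}}

```text
time_s: 6.25
tool_pos: [636.3, -191.1, 178.5]
ee_rot: [[-0.976, 0.219, -0.002], [0.219, 0.976, 0.001], [0.002, 0.0, -1.0]]
contact_force: [0.4, 0.7, -3.5]
opening: 30.0
grasp_force: 90.0
```

Run:
```python
from h import *
rel([625,-200,186]); d,P=wrist(); np.savez("pics/w4.npz",P=P,px=d["pixels"]); cv2.imwrite("pics/w4.png",d["pixels"]); d,P=wrist(); rel([625,-200,186])
```

```text
t 6.25 tcp [ 636.3 -191.1  178.5] shift [  9.1 -11.2  -7.5] yaw x 167.35 tilt [-1.6e-03  9.0e-04 -1.0e+00] F [ 0.4  0.7 -3.5] M [-0.02 -0.05 -0.07] open 30.0 g 90.0
t 6.35 tcp [ 636.7 -191.4  179.2] shift [  9.5 -10.9  -6.8] yaw x 167.35 tilt [-4.e-04  3.e-04 -1.e+00] F [-0.7  0.  -4.7] M [-0.01  0.02 -0.03] open 30.0 g 90.0
```

View pics/w4.png

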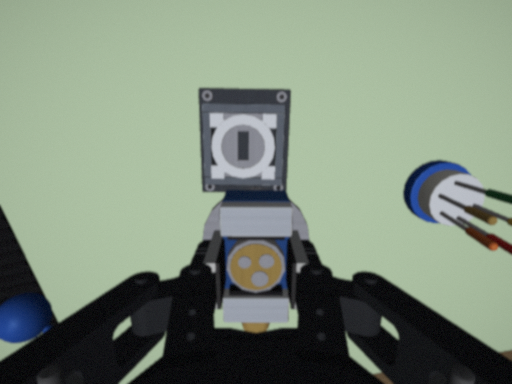

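The wrist view shows the mount at (245,140) with ring and dark slot at (243,146). Now I'll measure the mount, the slot and the held vice.

```bash
cat > m.py <<'E'
from h import *
def measure(d,P,cx=601,cy=-195):
    g=d.max(2).astype(int); z=P[...,2]; near=(np.hypot(P[...,0]-cx,P[...,1]-cy)<80)
    out={}
    m=(near&(z>2)&(z<60)); m=cv2.morphologyEx(m.astype(np.uint8),cv2.MORPH_OPEN,np.ones((3,3)))>0
    r=cv2.minAreaRect(P[m][:,:2].astype(np.float32)); print("base",r)
    w=near&(g>165)&(z>20)&(z<60); print("white",w.sum(),"z",np.nanmedian(z[w]))
    print("gray levels slot col",g[146,215:275:3])
    return g
E
python3 - <<'E'
from m import *
f=np.load("pics/w4.npz"); px,P=f["px"],f["P"]; g=measure(px,P)
z=P[...,2]
near=np.hypot(P[...,0]-601,P[...,1]+195)<90
for lo,hi in((2,15),(28,36),(37,46)):
    m=near&(z>lo)&(z<hi); m=cv2.morphologyEx(m.astype(np.uint8),cv2.MORPH_OPEN,np.ones((2,2)))>0
    print(lo,hi,m.sum(),cv2.minAreaRect(P[m][:,:2].astype(np.float32)),np.median(z[m]))
print(np.round(z[146,215:275:3],0)); print(g[125:170:3,243]); print(np.round(z[125:170:3,243]))
m=(z>100)&(z<260)&(np.hypot(P[...,0]-636,P[...,1]+191)<60)&(np.mgrid[:384,:512][1]>205)&(np.mgrid[:384,:512][1]<305)
print(np.histogram(z[m],bins=np.arange(150,260,4)))
E
```

```text
base ((597.1561889648438, -194.89804077148438), (96.07028198242188, 111.55697631835938), 76.41509246826172)
white 2237 z 39.20798617094812
gray levels slot col [204 204 159 143 146 144 145 142  67  65  64 102 144 145 148 145 146 202
 204 202]
2 15 2874 ((599.5186767578125, -194.04562377929688), (96.27871704101562, 113.07315826416016), 76.4450912475586) nan
28 36 3520 ((600.6804809570312, -195.19737243652344), (84.3555679321289, 85.16459655761719), 76.36337280273438) nan
37 46 2359 ((560.611328125, -217.21534729003906), (0.7969542145729065, 9.5367431640625e-07), -104.48040008544922) nan
[38. 39. 39. 29. 29. 29. 29. 29.  6. nan  6.  5. 30. 29. 29. 29. 28. 39.
 38. 39.]
[154 145 103  63  64  65  65  64  64  67  65  67 138 145 142]
[30. 29.  6.  5.  6.  6.  5.  5.  5.  4.  5.  6. 30. 29. 30.]
(array([   0,    0,    0,    0,   41,  642,  180,  146,  188,  332,  818,
        636, 4451, 3004,  235,  231,  658,  150,  133,   75,   83,   39,
          6,   76,  120,  670,  849]), array([150, 154, 158, 162, 166, 170, 174, 178, 182, 186, 190, 194, 198,
       202, 206, 210, 214, 218, 222, 226, 230, 234, 238, 242, 246, 250,
       254, 258]))
```

```bash
cat >> h.py <<'E'
def ray_plane(pts_uv,d,s,h):
    T=np.eye(4); T[:3,:3]=s["ee_rot"]; T[:3,3]=s["tool_pos"]; T=T@np.array(d["hand_eye"])
    K=d["camera_matrix"]; pts=np.asarray(pts_uv,float).reshape(-1,2)
    r=np.c_[(pts[:,0]-K[0,2])/K[0,0],(pts[:,1]-K[1,2])/K[1,1],np.ones(len(pts))]@T[:3,:3].T
    return T[:3,3]+r*((h-T[2,3])/r[:,2])[:,None]
E
python3 - <<'E'
from h import *
s=env.get_state(); d=imaging.get_image("wrist"); rel([0,0,0])
px=d["pixels"]; g=cv2.cvtColor(px,cv2.COLOR_BGR2GRAY).astype(int)
T=np.eye(4); T[:3,:3]=s["ee_rot"]; T[:3,3]=s["tool_pos"]; P=cloud(d,T@np.array(d["hand_eye"])); z=P[...,2]
roi=np.zeros(g.shape,np.uint8); roi[118:178,222:266]=1
sl=((g<105)&(roi>0)).astype(np.uint8); n,l,st,c=cv2.connectedComponentsWithStats(sl)
i=l[146,243]; print("slot px",st[i])
ct=max(cv2.findContours((l==i).astype(np.uint8),0,2)[0],key=cv2.contourArea)
r=cv2.minAreaRect(ray_plane(ct.reshape(-1,2),d,s,30)[:,:2].astype(np.float32)); print("slot",r)
sp=ray_plane(np.argwhere(l==i)[:,::-1],d,s,30)[:,:2].mean(0)
wh=((g>175)).astype(np.uint8); wh[:, :200]=0; wh[:,290:]=0; wh[190:]=0;wh[:95]=0
# inner disc of ring: hole in white, fill
inner=((wh==0)).astype(np.uint8); n,l2,st2,c2=cv2.connectedComponentsWithStats(inner,connectivity=4)
j=l2[146,228]; print("inner",st2[j])
ct=max(cv2.findContours((l2==j).astype(np.uint8),0,2)[0],key=cv2.contourArea)
pp=ray_plane(ct.reshape(-1,2),d,s,40)[:,:2].astype(np.float32); el=cv2.fitEllipse(pp); print("ring",el)
near=np.hypot(P[...,0]-601,P[...,1]+195)<90; a=np.radians(-13.6); ex=np.array([np.cos(a),np.sin(a)]); ey=np.array([-ex[1],ex[0]])
for lo,hi in((1,15),(28,50)):
    m=near&(z>lo)&(z<hi); m=cv2.morphologyEx(m.astype(np.uint8),cv2.MORPH_OPEN,np.ones((2,2)))>0
    print(lo,cv2.minAreaRect(P[m&(z>0)][:,:2].astype(np.float32)))
o=np.array(el[0]); print("slot offset from ring, mount xy",(sp-o)@ex,(sp-o)@ey)
uu=np.mgrid[:384,:512][1]; vv=np.mgrid[:384,:512][0]
R=T[:3,:3]; Q=(P-T[:3,3])@R   # tool coords
m=(uu>210)&(uu<302)&(vv>190)&(vv<325)&(Q[...,2]<-18)&(Q[...,2]>-32)&(np.abs(Q[...,1])<20)
q=Q[m]; print("vice jaws tool z",np.percentile(q[:,2],[5,25,50,75,95])); m2=m&(np.abs(Q[...,2]-np.median(q[:,2]))<2.5)
print("jaws rect",cv2.minAreaRect(Q[m2][:,:2].astype(np.float32)))
# jaw plane tilt
A=np.c_[Q[m2][:,:2],np.ones(m2.sum())]; print(np.linalg.lstsq(A,Q[m2][:,2],rcond=None)[0])
m3=(uu>203)&(uu<310)&(vv>190)&(vv<330)&(Q[...,2]>0)&(Q[...,2]<12); print("flange",m3.sum(),np.median(Q[m3],0))
E
```

```text
t 6.4 tcp [ 636.8 -191.7  179.4] shift [663.3  47.4 179.5] yaw x 167.34 tilt [-2.e-04  1.e-04 -1.e+00] F [ 0.2  0.1 -3.1] M [ 0.01 -0.03 -0.02] open 29.4 g 90.0
slot px [238 131  11  29 317]
slot ((598.0411376953125, -195.53616333007812), (10.122446060180664, 27.87970733642578), 76.87682342529297)
inner [ 221  123   45   46 1574]
ring ((597.7265625, -195.09832763671875), (42.169864654541016, 42.48841857910156), 61.49167251586914)
1 ((598.7371215820312, -194.1597900390625), (96.08453369140625, 112.02720642089844), 76.7951431274414)
28 ((601.8076171875, -195.29782104492188), (85.89276123046875, 86.78604125976562), 76.4223403930664)
slot offset from ring, mount xy 0.20340322685803586 -0.2903502946255413
vice jaws tool z [-25.10310001 -23.94012793 -23.2270555  -22.2577182  -20.38581921]
jaws rect ((1.4641666412353516, -0.1229248046875), (60.505210876464844, 39.74136734008789), 0.6019288301467896)
[-4.93658031e-03 -1.81328271e-04 -2.31228933e+01]
flange 831 [12.62380041  0.34659811  5.15614044]
```

The slot is practically on the mount axis at (598.0, −195.4), mount yaw about −13.4°. The held vice's axis is 1.4 mm toward tool +x, and its underside is 11 mm below the TCP. I'll move over the slot with the foot about 15 mm above the keeper.

{"op": "move_arm", "data": {"targets": "0 0 0.2 0.012 -0.004 0.02 0.02;0 0 0 0.012 -0.004 0.025 0.02;0 0 0 0.0115 -0.004 0.025 0.02;0 0 0 0 0 0.02 0.02;0 0 0 0 0 0.012 0.02;0 0 0 0 0 0 0.02;0 0 0 0 0 0 0.02;0 0 0 0 0 0 0.02"}}

```text
time_s: 7.2
tool_pos: [600.8, -196.8, 79.2]
ee_rot: [[-0.975, 0.223, 0.003], [0.223, 0.975, -0.001], [-0.003, -0.001, -1.0]]
contact_force: [0.5, 0.3, -2.9]
opening: 29.7
grasp_force: 89.9
```

Run:
```python
from h import *
rel([599.4,-195.7,75]); imaging.get_image("top"); rel([599.4,-195.7,75])
```

```text
t 7.2 tcp [ 600.8 -196.8   79.2] shift [1.7 0.8 4.2] yaw x 167.09 tilt [ 0.0028 -0.0015 -1.    ] F [ 0.5  0.3 -2.9] M [0.   0.01 0.04] open 29.7 g 89.9
t 7.25 tcp [ 600.7 -196.8   79.1] shift [1.5 0.8 4.1] yaw x 167.08 tilt [ 0.0026 -0.0014 -1.    ] F [-0.  -0.4 -5.3] M [-0.06 -0.02 -0.08] open 29.8 g 89.9
```

{"op": "move_arm", "data": {"targets": "0 0 0.4 0.0015 0.0008 0 0.02;0 0 0 0 0 0.006 0.02;0 0 0 0 0 0.006 0.02;0 0 0 0 0 0 0.02;0 0 0 0 0 0 0.02"}}

```text
time_s: 7.75
tool_pos: [597.9, -195.1, 64.8]
ee_rot: [[-0.973, 0.231, -0.001], [0.231, 0.973, 0.001], [0.001, 0.0, -1.0]]
contact_force: [-0.0, -0.3, -4.7]
opening: 29.8
grasp_force: 90.0
```

Run:
```python
from h import *
rel([599.4,-195.7,62])
```

```text
t 7.75 tcp [ 597.9 -195.1   64.8] shift [-1.6 -0.3  2.8] yaw x 166.67 tilt [-1.e-03  5.e-04 -1.e+00] F [-0.  -0.3 -4.7] M [ 0.01  0.02 -0.02] open 29.8 g 90.0
```

{"op": "move_arm", "data": {"targets": "0 0 0 0 0 0.002 0.02;0 0 0 0 0 0.002 0.02;0 0 0 0 0 0.001 0.02;0 0 0 0 0 0 0.02"}}

```text
time_s: 8.15
tool_pos: [598.1, -195.2, 60.2]
ee_rot: [[-0.973, 0.231, -0.0], [0.231, 0.973, 0.0], [0.0, 0.0, -1.0]]
contact_force: [-0.2, 0.6, -4.1]
opening: 30.0
grasp_force: 90.0
```

Run:
```python
from h import *
rel([599.4,-195.7,62])
```

```text
t 8.15 tcp [ 598.1 -195.2   60.2] shift [-1.4 -0.2 -1.8] yaw x 166.67 tilt [-4.e-04  2.e-04 -1.e+00] F [-0.2  0.6 -4.1] M [-0.01  0.    0.  ] open 30.0 g 90.0
```

No contact yet, so the lead-in is probably in the slot. I'll trim x by −1.4 mm and keep feeling down.

{"op": "move_arm", "data": {"targets": "0 0 0 -0.0014 -0.0002 0 0.02;0 0 0 0 0 0 0.02;0 0 0 0 0 0.001 0.02;0 0 0 0 0 0.001 0.02;0 0 0 0 0 0.001 0.02;0 0 0 0 0 0 0.02"}}

```text
time_s: 8.75
tool_pos: [599.4, -195.7, 57.2]
ee_rot: [[-0.973, 0.231, -0.0], [0.231, 0.973, 0.0], [0.0, 0.0, -1.0]]
contact_force: [-0.4, 0.3, -4.8]
opening: 29.6
grasp_force: 90.0
```

Run:
```python
from h import *
rel([599.4,-195.7,55])
```

```text
t 8.75 tcp [ 599.4 -195.7   57.2] shift [-0.  -0.   2.2] yaw x 166.67 tilt [-4.e-04  3.e-04 -1.e+00] F [-0.4  0.3 -4.8] M [-0.04  0.03 -0.05] open 29.6 g 90.0
```

{"op": "move_arm", "data": {"targets": "0 0 0 0 0 0.001 0.02;0 0 0 0 0 0.001 0.02;0 0 0 0 0 0.001 0.02;0 0 0 0 0 0 0.02"}}

```text
time_s: 9.15
tool_pos: [599.4, -195.7, 54.2]
ee_rot: [[-0.973, 0.231, -0.0], [0.231, 0.973, 0.0], [0.0, 0.0, -1.0]]
contact_force: [-0.3, -0.6, -3.7]
opening: 29.6
grasp_force: 90.0
```

Run:
```python
from h import *
rel([599.4,-195.7,51])
```

```text
t 9.15 tcp [ 599.4 -195.7   54.2] shift [-0.  -0.   3.2] yaw x 166.67 tilt [-4.e-04  2.e-04 -1.e+00] F [-0.3 -0.6 -3.7] M [ 0.06 -0.   -0.  ] open 29.6 g 90.0
```

Underside is at about 43 mm with no lateral force, so the foot is through cleanly. I'll continue down onto the ring.

{"op": "move_arm", "data": {"targets": "0 0 0 0 0 0.001 0.02;0 0 0 0 0 0.001 0.02;0 0 0 0 0 0.001 0.02;0 0 0 0 0 0.0005 0.02;0 0 0 0 0 0 0.02"}}

```text
time_s: 9.65
tool_pos: [599.5, -195.7, 50.8]
ee_rot: [[-0.973, 0.231, -0.0], [0.231, 0.973, 0.0], [0.0, 0.0, -1.0]]
contact_force: [0.1, 0.1, -4.7]
opening: 29.9
grasp_force: 90.0
```

{"op": "move_arm", "data": {"targets": "0 0 0 0 0 0.0005 0.02;0 0 0 0 0 0.0005 0.02;0 0 0 0 0 0 0.02;0 0 0 0 0 0 0.02"}}

```text
time_s: 10.05
tool_pos: [600.0, -196.0, 50.6]
ee_rot: [[-0.973, 0.231, 0.001], [0.231, 0.973, -0.0], [-0.001, -0.0, -1.0]]
contact_force: [-1.3, 0.6, 0.4]
opening: 29.7
grasp_force: 90.4
```

Run:
```python
from h import *
rel([599.4,-195.7,46.5])
```

```text
t 10.05 tcp [ 600.  -196.    50.6] shift [0.6 0.1 4.1] yaw x 166.67 tilt [ 9.e-04 -5.e-04 -1.e+00] F [-1.3  0.6  0.4] M [0.05 0.09 0.03] open 29.7 g 90.4
```

Ring contact at TCP ≈ 50.7. I need about 46.3 (≈15 N). Pressing in small steps.

{"op": "move_arm", "data": {"targets": "0 0 0 -0.0003 0 0.001 0.02;0 0 0 0 0 0.001 0.02;0 0 0 0 0 0.001 0.02;0 0 0 0 0 0 0.02;0 0 0 0 0 0 0.02"}}

```text
time_s: 10.55
tool_pos: [600.4, -196.1, 48.1]
ee_rot: [[-0.973, 0.231, 0.001], [0.231, 0.973, -0.001], [-0.001, -0.0, -1.0]]
contact_force: [-2.6, 0.8, 6.3]
opening: 30.1
grasp_force: 91.2
```

Run:
```python
from h import *
rel([599.4,-195.7,46.3])
```

```text
t 10.55 tcp [ 600.4 -196.1   48.1] shift [1.1 0.2 1.8] yaw x 166.67 tilt [ 1.e-03 -6.e-04 -1.e+00] F [-2.6  0.8  6.3] M [0.28 0.42 0.02] open 30.1 g 91.2
```

{"op": "move_arm", "data": {"targets": "0 0 0 0.0006 0 0.001 0.02;0 0 0 0.0004 0 0.001 0.02;0 0 0 0 0 0.0007 0.02;0 0 0 0 0 0 0.02;0 0 0 0 0 0 0.02"}}

```text
time_s: 11.05
tool_pos: [600.5, -196.2, 46.5]
ee_rot: [[-0.973, 0.231, 0.003], [0.231, 0.973, -0.001], [-0.003, -0.001, -1.0]]
contact_force: [-1.2, 2.5, 9.8]
opening: 29.9
grasp_force: 91.6
```

Run:
```python
from h import *
rel([599.4,-195.7,46.3])
```

```text
t 11.05 tcp [ 600.5 -196.2   46.5] shift [1.1 0.2 0.2] yaw x 166.67 tilt [ 0.0033 -0.0013 -1.    ] F [-1.2  2.5  9.8] M [ 0.37  0.32 -0.03] open 29.9 g 91.6
```

{"op": "move_arm", "data": {"targets": "0 0 0 0.0004 0 0.0008 0.02;0 0 0 0 0 0.0002 0.02;0 0 4 0 -0.0001 0 0.02;0 0 4 0 -0.0001 0 0.02;0 0 4 0 -0.0001 0 0.02;0 0 0 0 0 0 0.02"}}

```text
time_s: 11.65
tool_pos: [600.9, -197.1, 46.2]
ee_rot: [[-0.903, 0.429, 0.006], [0.429, 0.903, -0.003], [-0.006, -0.0, -1.0]]
contact_force: [0.1, 0.2, 10.9]
opening: 30.2
grasp_force: 91.7
```

Run:
```python
from h import *
rel([599.4,-195.7,46.3])
```

```text
t 11.65 tcp [ 600.9 -197.1   46.2] shift [ 2.   0.6 -0.1] yaw x 154.6 tilt [ 0.0057 -0.0029 -1.    ] F [ 0.1  0.2 10.9] M [ 0.1   0.09 -0.12] open 30.2 g 91.7
```

Turning freely (moment only 0.1 N m). Continuing.

{"op": "move_arm", "data": {"targets": "0 0 6 0 -0.0001 0 0.02;0 0 6 0 -0.0001 0 0.02;0 0 6 0 -0.0001 0 0.02;0 0 6 0 -0.0001 0 0.02;0 0 6 0 -0.0001 0 0.02;0 0 0 0 0 0 0.02"}}

```text
time_s: 12.25
tool_pos: [600.8, -197.4, 46.3]
ee_rot: [[-0.567, 0.823, 0.006], [0.823, 0.567, -0.003], [-0.006, 0.003, -1.0]]
contact_force: [0.1, 1.0, 10.6]
opening: 29.6
grasp_force: 91.7
```

Run:
```python
from h import *
rel([599.4,-195.7,46.3])
```

```text
t 12.25 tcp [ 600.8 -197.4   46.3] shift [ 2.2 -0.2 -0. ] yaw x 124.56 tilt [ 0.006  -0.0028 -1.    ] F [ 0.1  1.  10.6] M [ 0.14  0.09 -0.02] open 29.6 g 91.7
```

{"op": "move_arm", "data": {"targets": "0 0 6.5 0 -0.0001 0 0.02;0 0 6.5 0 -0.0002 0 0.02;0 0 6.5 0 -0.0001 0 0.02;0 0 6.5 0 -0.0002 0 0.02;0 0 6.5 0 -0.0001 0 0.02;0 0 6.5 0 -0.0002 0 0.02;0 0 6 0 -0.0001 0 0.02;0 0 0 0 0 0 0.02"}}

```text
time_s: 13.05
tool_pos: [599.9, -197.4, 46.3]
ee_rot: [[0.181, 0.983, 0.006], [0.983, -0.181, -0.002], [-0.001, 0.007, -1.0]]
contact_force: [1.2, 1.0, 9.9]
opening: 29.6
grasp_force: 91.7
```

Run:
```python
from h import *
rel([599.4,-195.7,46.3])
```

```text
t 13.05 tcp [ 599.9 -197.4   46.3] shift [ 1.5 -0.8 -0. ] yaw x 79.56 tilt [ 0.0062 -0.0023 -1.    ] F [1.2 1.  9.9] M [ 0.35  0.02 -0.07] open 29.6 g 91.7
```

{"op": "move_arm", "data": {"targets": "0 0 3 0 0 0 0.02;0 0 0 0 0 0 0.02;0 0 0 0 0 -0.001 0.02;0 0 0 0 0 -0.001 0.02;0 0 0 0 0 -0.001 0.02;0 0 0 0 0 0 0.02"}}

```text
time_s: 13.65
tool_pos: [599.7, -197.3, 48.6]
ee_rot: [[0.231, 0.973, 0.006], [0.973, -0.231, -0.002], [-0.001, 0.006, -1.0]]
contact_force: [2.8, 0.9, 6.5]
opening: 29.7
grasp_force: 91.2
```

Run:
```python
from h import *
rel([599.4,-195.7,49.2])
```

```text
t 13.65 tcp [ 599.7 -197.3   48.6] shift [ 1.5 -0.6 -0.7] yaw x 76.66 tilt [ 0.006  -0.0023 -1.    ] F [2.8 0.9 6.5] M [ 0.16 -0.29 -0.01] open 29.7 g 91.2
```

The foot is rising into the groove. Easing the rest of the way.

{"op": "move_arm", "data": {"targets": "0 0 0 0 0 -0.0006 0.02;0 0 0 0 0 -0.0006 0.02;0 0 0 0 0 -0.0006 0.02;0 0 0 0 0 0 0.02;0 0 0 0 0 0 0.02"}}

```text
time_s: 14.15
tool_pos: [597.8, -196.8, 48.6]
ee_rot: [[0.231, 0.973, 0.002], [0.973, -0.231, -0.001], [-0.0, 0.002, -1.0]]
contact_force: [2.7, 0.6, 6.0]
opening: 30.0
grasp_force: 91.2
```

Run:
```python
from h import *
rel([599.4,-195.7,49.2])
```

```text
t 14.15 tcp [ 597.8 -196.8   48.6] shift [ 1.4  1.3 -0.6] yaw x 76.67 tilt [ 1.8e-03 -8.0e-04 -1.0e+00] F [2.7 0.6 6. ] M [ 0.08 -0.47  0.01] open 30.0 g 91.2
```

{"op": "move_arm", "data": {"targets": "0 0 0 0 0 -0.0007 0.02;0 0 0 0 0 -0.0005 0.02;0 0 0 0 0 0 0.02;0 0 0 0 0 0 0.02"}}

```text
time_s: 14.55
tool_pos: [597.1, -196.5, 49.1]
ee_rot: [[0.231, 0.973, -0.0], [0.973, -0.231, -0.0], [-0.0, -0.0, -1.0]]
contact_force: [2.0, -1.1, 2.2]
opening: 29.6
grasp_force: 90.8
```

Run:
```python
from h import *
rel([599.4,-195.7,49.2])
```

```text
t 14.55 tcp [ 597.1 -196.5   49.1] shift [ 1.3  2.1 -0.1] yaw x 76.66 tilt [-1.e-04 -1.e-04 -1.e+00] F [ 2.  -1.1  2.2] M [-0.14 -0.58  0.01] open 29.6 g 90.8
```

Underside ≈ 38.4 mm, so it's locked. I'll ease the remaining load, then let go.

{"op": "move_arm", "data": {"targets": "0 0 0 0 0 -0.0006 0.02;0 0 0 0 0 0 0.02;0 0 0 0 0 0 0.02"}}

```text
time_s: 14.85
tool_pos: [596.8, -196.4, 49.2]
ee_rot: [[0.231, 0.973, -0.0], [0.973, -0.231, 0.0], [-0.0, -0.0, -1.0]]
contact_force: [4.4, -1.6, -3.4]
opening: 29.4
grasp_force: 90.1
```

{"op": "move_arm", "data": {"targets": "0 0 0 0 0 0 0.033;0 0 0 0 0 0 0.04;0 0 0 0 0 0 0.05;0 0 0 0 0 0 0.06;0 0 0 0 0 0 0.06;0 0 0 0 0 0 0.06"}}

```text
time_s: 15.45
tool_pos: [597.0, -196.4, 49.9]
ee_rot: [[0.231, 0.973, -0.0], [0.973, -0.231, 0.0], [0.0, -0.0, -1.0]]
contact_force: [0.1, 0.9, 0.0]
opening: 59.7
grasp_force: 0.0
```

{"op": "move_arm", "data": {"targets": "0 0 0 0 0 -0.005 0.06;0 0 0 0 0 -0.015 0.06;0 0 0 0 0 -0.03 0.06;0 0 0 0 0 -0.04 0.06;0 0 0 0 0 -0.04 0.06;0 0 0 0 0 0 0.06;0 0 0 0 0 0 0.06;0 0 0 0 0 0 0.06"}}

```text
time_s: 16.25
tool_pos: [596.5, -196.1, 179.2]
ee_rot: [[0.231, 0.973, -0.001], [0.973, -0.231, 0.001], [0.0, -0.002, -1.0]]
contact_force: [0.2, 0.3, -0.5]
opening: 60.1
grasp_force: 0.0
```

Run:
```python
from h import *
rel([599.4,-195.7,49.2]); d,P=wrist(); cv2.imwrite("pics/w5.png",d["pixels"]); z=P[...,2]
m=(z>71)&(z<78)&(np.hypot(P[...,0]-598,P[...,1]+195)<60); print(cv2.minAreaRect(P[m][:,:2].astype(np.float32)),np.percentile(z[m],[10,50,90]))
A=np.c_[P[m][:,:2]-[598,-195],np.ones(m.sum())]; print(np.linalg.lstsq(A,z[m],rcond=None)[0])
```

```text
t 16.25 tcp [ 596.5 -196.1  179.2] shift [  1.    2.9 130. ] yaw x 76.67 tilt [-1.4e-03  7.0e-04 -1.0e+00] F [ 0.2  0.3 -0.5] M [0.05 0.04 0.02] open 60.1 g 0.0
((596.0980224609375, -195.52647399902344), (59.940738677978516, 31.619487762451172), 76.72769927978516) [71.4379284  72.61367262 73.61758184]
[1.79644409e-03 1.24167132e-03 7.25773007e+01]
```

View pics/w5.png

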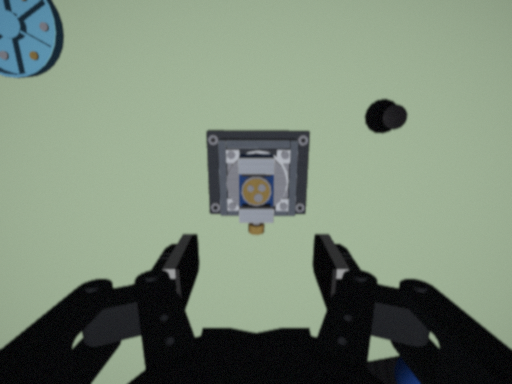

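The vice sits level and locked in the mount at (256,190), square (yaw 76.7° against mount y at about 76.6°). The jaws' top is about 73 mm up, and the gripper is clear. Handing in.

```bash
python3 -c "
from station import env
print(env.sign_off())"
```

```text
the job is handed in; nothing more can be done
None
```

The small blue vice is locked in the mount, released and level, square to the slot by the last wrist-camera check. Pressing took about 14–15 N, I touched none of the other things, and the job was handed in at about 16 s; no verdict came back.

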